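# Hook the plug-in module under the holder's lip and rotate it down

## Robot

A 6-joint arm with a two-finger parallel gripper is mounted at the origin on a cart in front of the work surface, level with it; the furniture and walls round the work are solid. World frame = base frame: x ahead of the robot, y to its left, z up, the work surface at z = 0. Lengths are in mm, angles in rad, forces in N, time in s.
With the tool pointing down it reaches from about 350 to 875 mm from the base axis. Payload 4.2 kg.
Tool frame: the origin (TCP) lies between the finger pads; the fingertips stand 25 mm ahead of it and the grasp point (between the pads) lies 6 mm ahead of it; z points along the fingers, y is the line along which they close (so a half turn about z gives the same grasp; the last joint's range is limited). The gripper opens to 85 mm and grips with 20 to 120 N. Pads are 22 mm wide; open, the fingers measure 114 mm over their backs; the gripper's body (76 mm by 85 mm) begins 54 mm behind the grasp point. The pads swing forward as they close: fully open they stand 13 mm farther back than shut.
Start: joints at [1.418, 0.385, 0.008, 0, -1.194, -0.259], TCP at [250.129, 572.743, 226.512] pointing down, gripper open.
Joint ranges: [-3.14, 3.14], [-1.21, 2.06], [-1.07, 1.41], [-3.16, 2.05], [-2.99, -0.16], [-3.1, 3.1]. Speed limits (rad/s): [2.79, 2.79, 3.14, 3.14, 3.14, 3.14].

## Interface

Orientations are given as a unit quaternion [x, y, z, w].
In Python, from bench import read_state, get_image, job_done gives the robot as it stands.
- The arm moves only by the tool play_rows, never from a script. Its argument "series" is a list of rows, each a list of 6 numbers: the shift along the world's x, y, z in mm, then the turn, a rotation vector about the world's x, y, z in units of 6 degrees (1.0 is 6 degrees). A call has 1 to 20 rows; each row shifts and turns the commanded pose from where the row before left it; what a row does not reach is not made up. A row lasts 1/12 s, in which the tool goes at most 41.7 mm and 7.16 degrees, less where a joint would pass 70% of its speed; a pose out of reach is approached as far as the arm can. A call is refused whole if a number of a shift passes 41.7 or a number of a turn 1, either way. A call with a gripper value outside its range is refused whole. "gripper" is the opening, from 0 (shut) to 1 (fully open), set as the call begins (left out, the last holds). The fingers move at their own pace and stop on an object; the grip force is fixed at half the most. Time passes only in rows, so rows that do not move let the fingers close. It gives the time, the measured TCP pose, the force, the opening and the grip force at its end, in the units of the state.
- read_state(): the state, without advancing time (a new reading comes with each control period).
- get_image(name): name is "scene" or "side" or "wrist"; returns a dict with "image" (480x640x3 uint8, red, green, blue), "fx", "fy", "cx", "cy" (pixels), "dist_coeffs" ([k1, k2, p1, p2, k3] as OpenCV has them; the pictures are not rectified), "eye" and "rotation" of the camera in the world. Camera axes: x right, y down, z forward; pixel columns grow to the right and rows downward; lengths in mm; the calibration is good to about 2 mm. A picture is of the moment at which its call begins. There is no depth.
- job_done(): hands the job in; it is judged then, once.
The state is a dict: "clock": time; "joints": joint angles; "joint_vel": joint speeds; "joint_efforts": joint torques, N m; "position": TCP position; "ee_rot": TCP orientation; "contact_force": force on the tool from outside, world axes, zero at the start; "wrist_torque": the same for the moment, N m; "gripper_width": finger opening in mm; "grasp_force": force on a finger pad.
Only numpy, scipy, OpenCV 4.12 (cv2) and the standard library are available. Lean on these libraries where they do the work, as an engineer would, in place of code of your own. Each camera call takes 0.05 s, during which the arm holds its last target. There are 200 camera calls.

## Task

Mount the green plug-in module from the mat in the board holder: tilt it, hook its gold-contact edge under the holder's blue lip, push it in against the sprung bar, rotate its other edge down in front of the small blue nose and let the spring slide it back under the nose, so that the module lies flat on the seat, held at both ends, and let go of it. Work gently, never forcing anything against the holder, and leave the other things on the table where they are.

Things in the scene. Friction and masses are not known exactly. Their poses are not given: they have to be found in the camera images.
- module_grip (a point): Centre of the finned aluminium heat sink (36 x 32 x 24 mm along x, y, z) in the middle of the loose green module (board 110 x 80 x 4 mm, 0.12 kg): grasp here. Point is 16 mm above the board's underside. x runs from the gold-contact edge (-55 mm) to the far edge (+55 mm), y along that edge, z up. Other parts on the board are under 6 mm. It starts flat, contact edge roughly toward the robot.
- contact_edge (a point): Middle of the module's gold-contact edge, half-way through the 4 mm board thickness; axes as module_grip.
- far_edge (a point): Middle of the opposite edge of the module, half-way through the board thickness; axes as module_grip.
- holder_seat (a point): Middle of the holder's seat, as nominal: on the fixed dark base plate (186 x 112 mm), at the height of the aluminium floor where the module shall lie (14 mm over the table). x from lip to nose, y along the lip. BEWARE: the holder is clamped up to 15 mm off along x, either way, new each time; no reading shows it, it must be felt or seen. All x below are from the true middle.
- lip_nominal (a point): Edge of the blue lip as nominal (reading ignores the clamping offset): x -48 mm, 8 mm over the seat, the lip's underside; its top is at 13 mm. Lip is on the robot's side. Under it is the orange sprung bar, 7 mm tall, 76 mm wide: face at x -52 mm, goes back 8 mm and is then solid; it pushes with 3 N at first, 1 N more per mm. Room there for a tilt of about 15 degrees. Axes as holder_seat.
- nose_nominal (a point): Tip of the small blue nose (50 mm wide) as nominal (reading ignores the offset): x +53 mm, underside 5 mm and top 9 mm over the seat; the far wall's face below is at +56 mm. For the module's far edge to pass the nose the bar must be pushed back 6 to 8 mm (9 to 11 N); the flat module is then pressed by it against the far wall. Side guides, 6 mm tall, leave 3 mm each side.
- esd_mat: Blue antistatic mat 190 x 140 x 3 mm, fixed on the table, under the module at the start; origin at the centre of its underside. Between mat and holder the rework station with its iron stand and hot-air tool rises at the back, beyond x = 0.55 m, some 0.25 m tall: carry the module round in front of it (the table edge is at x = 0.33 m).
- solder_reel: Solder reel, black flanges, 57 mm across, 32 mm tall, standing; bystander; origin at the centre of its underside.
- flux_bottle: Amber bottle with white cap, 42 mm across, 95 mm tall; bystander; origin at the centre of its underside.
- white_reel: Small light grey solder reel, 49 mm across, 26 mm tall, standing; bystander; origin at the centre of its underside.
Things that resemble listed ones, but are neither listed nor needed, are in the scene too. There is more than one size of the part that bears module_grip; the job needs the smaller.

How it is judged:
By the outcome, as a careful person would: the job done as asked, in the order asked, and still so for the second after the job is handed in, with the robot touching nothing.
It also fails if it takes over 72 s, if anything falls off the work surface, if the arm or the gripper's body presses on something with over 40 N, if the wrist force passes 120 N, or if a joint passes its speed limit or range.

## Working session

There is one attempt and no reset: what is moved stays moved. The work goes in short steps, Python scripts to look and compute and a tool call to move; the robot and the scene stay as the last step left them, time stands still between calls to the robot, and variables do not carry over. Pictures are saved under pics/ and viewed, at most 10 in all, crops included, and the job is handed in when it is done.

Besides the shell and the picture viewer there is one more tool, called after "Request:" as name(argument=value, ...), one argument or row to a line, values as JSON. play_rows: Moves the arm, as the interface text tells. Its arguments: {"type":"object","properties":{"series":{"type":"array","items":{"type":"array","items":{"type":"number"}}},"gripper":{"type":"number"}},"required":["series"]}

```bash
mkdir -p pics; ls
python3 - <<'E'
from bench import *
import cv2,json
s=read_state();print(s)
for n in ["scene","side","wrist"]:
    d=get_image(n);cv2.imwrite(f"pics/{n}0.png",d["image"][:,:,::-1]);print(n,{k:v for k,v in d.items() if k!="image"})
E
```

```text
pics
{'clock': 0.0, 'joints': array([ 1.41755091e+00,  3.85557159e-01,  6.59071766e-03, -5.03078306e-04,
       -1.19402123e+00, -2.58584666e-01]), 'joint_vel': array([ 1.11537450e-03,  2.35642849e-03,  1.24368836e-03,  1.69928075e-04,
       -1.70034683e-03, -5.13042959e-05]), 'joint_efforts': array([ 3.09178749e-04, -3.92287838e+01,  1.88400525e+01,  4.18626085e+00,
       -4.73444990e-03,  7.58663425e-07]), 'position': array([249.92849212, 572.17942678, 225.40690737]), 'ee_rot': array([ 9.78854709e-01, -2.04553667e-01, -1.75787420e-04,  1.10646185e-03]), 'contact_force': array([-1.03872655,  0.34149147,  0.09936902]), 'wrist_torque': array([-0.0160263 ,  0.00396464,  0.02468324]), 'grasp_force': 0.0, 'gripper_width': 85.90583189394582}
scene {'fx': 477.2785554735189, 'fy': 477.2785554735189, 'cx': 308.66229851117015, 'cy': 240.00908317378727, 'dist_coeffs': array([-0.08670391,  0.        ,  0.        ,  0.        ,  0.        ]), 'eye': array([ 169.7035806 , -731.35178864, 1035.26219582]), 'rotation': array([ 0.91162071, -0.21843687,  0.08388165, -0.33793029])}
side {'fx': 490.2159677153701, 'fy': 490.2159677153701, 'cx': 319.84872732167344, 'cy': 237.51977725781916, 'dist_coeffs': array([-0.08025212,  0.        ,  0.        ,  0.        ,  0.        ]), 'eye': array([  520.11540847, -1067.97704356,   481.44522794]), 'rotation': array([ 0.82272801, -0.00607182,  0.00836032, -0.56834132])}
wrist {'fx': 374.45532072213626, 'fy': 374.45532072213626, 'cx': 322.9624581071965, 'cy': 244.0431261079388, 'dist_coeffs': array([-0.05102364,  0.        ,  0.        ,  0.        ,  0.        ]), 'eye': array([326.41163112, 538.5814684 , 372.61060668]), 'rotation': array([-0.53944946,  0.82609788,  0.13585025, -0.09000714])}
```

View pics/scene0.png

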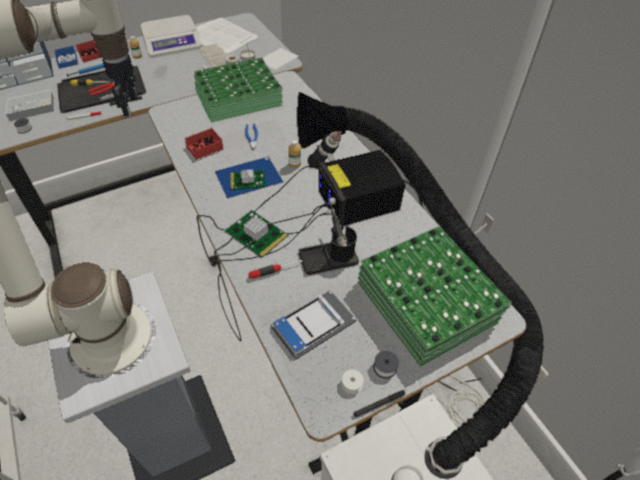

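View pics/wrist0.png

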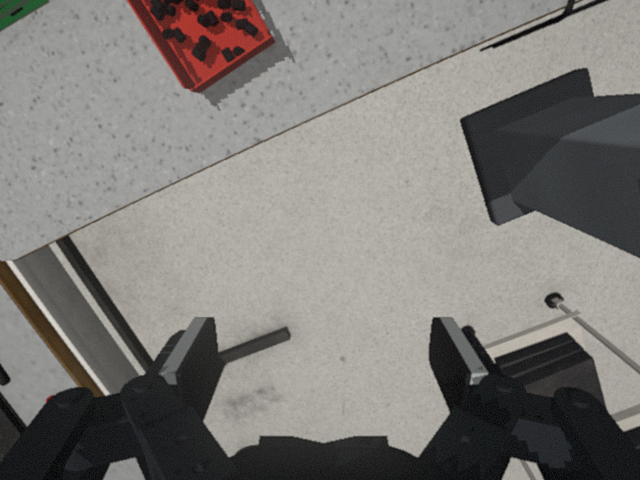

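The scene view shows two candidates for the module. The small green board with a heat sink lies on the blue mat (248,178). A larger board lies on the bare table at (257,232). The green stacks at (238,88) and (435,290) aren't candidates. I choose the one on the mat. The holder is at about (312,325), with its blue lip at lower left. Next is a close crop of both.

```bash
cat > h.py <<'E'
from bench import *
import cv2,numpy as np
from scipy.spatial.transform import Rotation as R
def cam(d):
    K=np.array([[d["fx"],0,d["cx"]],[0,d["fy"],d["cy"]],[0,0,1]]);return K,d["dist_coeffs"],R.from_quat(d["rotation"]).as_matrix(),d["eye"]
def p2w(d,px,z):
    K,D,M,e=cam(d);u=cv2.undistortPoints(np.array(px,float).reshape(-1,1,2),K,D).reshape(-1,2)
    r=np.c_[u,np.ones(len(u))]@M.T;return e+r*((z-e[2])/r[:,2])[:,None]
def w2p(d,P):
    K,D,M,e=cam(d);rv=cv2.Rodrigues(M.T)[0];return cv2.projectPoints(np.array(P,float).reshape(-1,1,3),rv,-M.T@e,K,D)[0].reshape(-1,2)
def save(im,n,box=None,s=1):
    if box: x,y,w,h=box;im=im[y:y+h,x:x+w]
    cv2.imwrite("pics/"+n,cv2.resize(im,None,fx=s,fy=s,interpolation=cv2.INTER_CUBIC)[:,:,::-1])
E
python3 - <<'E'
from h import *
d=get_image("scene")
for n,px,z in [("mat corners",[(215,166),(266,158),(284,180),(228,196)],3),("holder",[(271,323),(326,294),(356,321),(292,356)],5),("sink",[(248,176)],20),("tip",[(125,110)],200),("edge",[(150,110),(308,440)],0)]:print(n,p2w(d,px,z).round())
a=cv2.resize(d["image"][145:205,205:295],(800,533),interpolation=cv2.INTER_CUBIC)
a=cv2.resize(d["image"][150:205,210:290],(400,275),interpolation=cv2.INTER_CUBIC)
b=cv2.resize(d["image"][285:365,260:365],(630,480),interpolation=cv2.INTER_CUBIC)
c=np.zeros((580,800,3),np.uint8);
b=cv2.resize(d["image"][288:362,262:362],(400,296),interpolation=cv2.INTER_CUBIC)
c[:275,:400]=a;c[:296,400:]=b
e=get_image("side");c[296:580,:]=cv2.resize(e["image"][150:420,:],(800,284))
save(c,"c1.png")
E
```

```text
mat corners [[450. 486.   3.]
 [617. 447.   3.]
 [624. 320.   3.]
 [438. 332.   3.]]
holder [[ 371. -143.    5.]
 [ 534. -129.    5.]
 [ 563. -234.    5.]
 [ 378. -248.    5.]]
sink [[523. 372.  20.]]
tip [[236. 635. 200.]]
edge [[ 338.  916.    0.]
 [ 324. -439.    0.]]
```

View pics/c1.png

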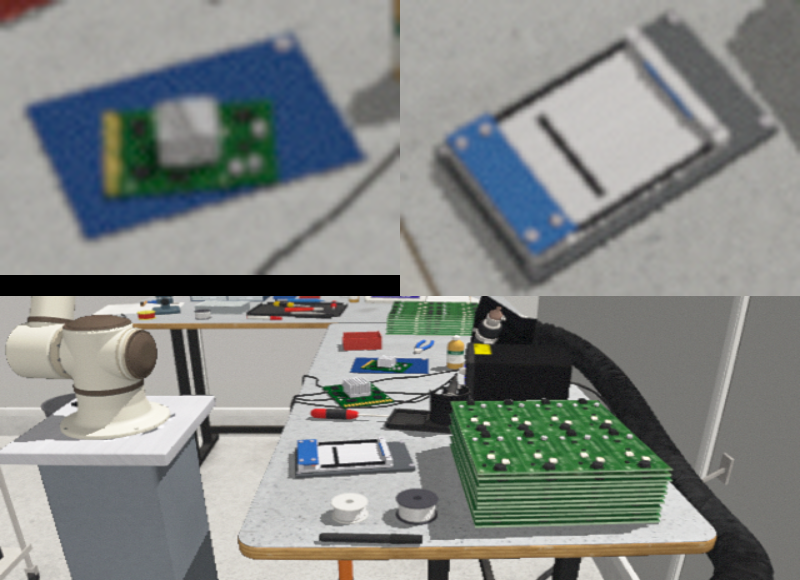

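Run:
```python
from h import *
d=get_image("scene")
a=lambda L:[(210+u/5-.4,150+v/5-.4) for u,v in L]
b=lambda L:[(262+(u-400)/4-.4,288+v/4-.4) for u,v in L]
def P(n,px,z):print(n,p2w(d,px,z).round(0)[:,:2].tolist())
P("mod near0,near1,far0,far1",a([(102,112),(106,197),(272,100),(277,183)]),7)
P("sink top",a([(158,100),(212,97),(218,130),(162,135)]),31)
P("mat",a([(25,107),(295,35),(365,155),(90,240)]),3)
P("bottle base",[(294,165)],0)
P("box base front-left, near corners",[(322,207),(364,220),(404,205)],0)
P("gun",[(322,163)],0);P("cone",[(300,143),(300,92)],300)
P("stand",[(305,271),(357,262),(345,245),(300,255)],0);P("tool",[(333,215)],150)
P("lip edge",b([(497,115),(577,230)]),27)
P("lip back",b([(445,148),(530,250)]),27)
P("nose wall top",b([(628,35),(722,140)]),23)
P("nose tip",b([(645,62),(692,120)]),23)
P("base outer",b([(440,150),(672,15),(775,130),(532,283)]),6)
P("rotframe",b([(490,113),(715,150)]),14)
```

```text
mod near0,near1,far0,far1 [[482.0, 431.0], [456.0, 354.0], [586.0, 391.0], [557.0, 317.0]]
sink top [[511.0, 398.0], [543.0, 385.0], [534.0, 354.0], [501.0, 366.0]]
mat [[440.0, 463.0], [628.0, 450.0], [619.0, 320.0], [434.0, 326.0]]
bottle base [[687.0, 375.0]]
box base front-left, near corners [[677.0, 160.0], [763.0, 56.0], [907.0, 55.0]]
gun [[774.0, 342.0]]
cone [[587.0, 123.0], [689.0, 331.0]]
stand [[521.0, -34.0], [663.0, -71.0], [664.0, -3.0], [534.0, 22.0]]
tool [[615.0, -7.0]]
lip edge [[407.0, -155.0], [415.0, -248.0]]
lip back [[369.0, -162.0], [385.0, -247.0]]
nose wall top [[508.0, -137.0], [523.0, -231.0]]
nose tip [[508.0, -160.0], [514.0, -210.0]]
base outer [[370.0, -150.0], [546.0, -126.0], [562.0, -232.0], [381.0, -257.0]]
rotframe [[407.0, -144.0], [519.0, -231.0]]
```

Request:
play_rows(
  series=[
    [20,-15,0,0,0,0],
    [20,-15,0,0,0,0],
    [20,-15,0,0,0,0],
    [20,-15,0,0,0,0],
    [20,-15,0,0,0,0],
    [20,-15,0,0,0,0],
    [20,-15,0,0,0,0],
    [20,-15,0,0,0,0],
    [20,-15,0,0,0,0],
    [20,-15,0,0,0,0],
    [20,-15,0,0,0,0],
    [20,-15,0,0,0,0],
    [20,-15,0,0,0,0],
    [0,0,0,0,0,0],
    [0,0,0,0,0,0],
  ],
  gripper=0.75,
)

```text
clock: 1.55
position: [510.9, 376.8, 226.1]
ee_rot: [0.979, -0.206, -0.0, 0.0]
contact_force: [-0.8, 0.2, -0.0]
gripper_width: 63.9
grasp_force: 0.0
```

Run:
```python
from h import *
s=read_state();print(s["position"],s["ee_rot"],s["gripper_width"])
d=get_image("wrist");save(d["image"],"w1.png");np.savez("w1.npz",**d)
```

```text
[510.87519499 376.77526759 226.08796439] [ 9.78627659e-01 -2.05639977e-01 -2.28595542e-04  2.30042532e-04] 63.85127404184496
```

View pics/w1.png

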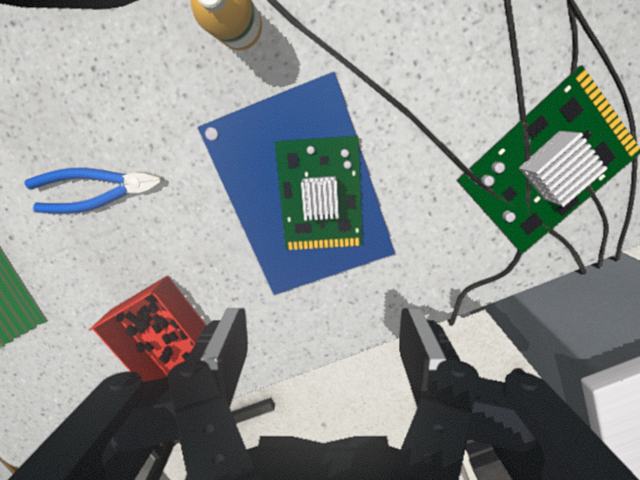

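Wrist view: the module has far corners (275,142) and (357,137), gold-edge corners (287,250) and (361,246), and the sink top at about (302–339, 178–220).

Run:
```python
from h import *
d=dict(np.load("w1.npz"))
# subpixel green-board outline
im=d["image"];hsv=cv2.cvtColor(im,cv2.COLOR_RGB2HSV)
blue=cv2.inRange(hsv,(95,60,40),(125,255,255))
roi=np.zeros_like(blue);roi[120:262,262:375]=255
m=cv2.bitwise_and(cv2.bitwise_not(blue),roi)
n,l,st,_=cv2.connectedComponentsWithStats(m);k=l[200,280] or l[200,318];
c=max(cv2.findContours((l==l[200,318]).astype(np.uint8),0,1)[0],key=cv2.contourArea)
print(st[l[200,318]],cv2.boxPoints(cv2.minAreaRect(c)).round(1).tolist())
W=p2w(d,c.reshape(-1,2),7)[:,:2].astype(np.float32)
r=cv2.minAreaRect(W);print("world rect",r)
W=p2w(d,[(275,142),(357,137),(361,246),(287,250)],7);print(W.round(1))
print("c",W.mean(0), "x dir",np.degrees(np.arctan2(*( (W[0]+W[1]-W[2]-W[3])[[1,0]]))),"y dir",np.degrees(np.arctan2(*((W[0]-W[1]+W[3]-W[2])[[1,0]]))))
S=p2w(d,[(302,178),(337,178),(339,219),(304,220)],31);print(S.round(1),S.mean(0))
```

```text
[ 275  120  100  131 9702] [[273.5, 125.0], [373.8999938964844, 118.5], [382.0, 244.39999389648438], [281.6000061035156, 250.89999389648438]]
world rect ((525.0089111328125, 365.5294494628906), (94.75433349609375, 125.02439880371094), 69.57261657714844)
[[585.2 393.1   7. ]
 [558.  320.1   7. ]
 [455.4 357.6   7. ]
 [482.4 429.6   7. ]]
c [520.25909046 375.09543528   7.        ] x dir -19.786270670676412 y dir 69.49184246134749
[[546.7 381.3  31. ]
 [533.8 352.1  31. ]
 [497.5 365.5  31. ]
 [509.9 396.2  31. ]] [521.94410211 373.75804096  31.        ]
```

Request:
play_rows(
  series=[
    [5,-1,-15,0,0,0.3],
    [5,-1,-20,0,0,0.32],
    [0,0,-20,0,0,0],
    [0,0,-20,0,0,0],
    [0,0,-20,0,0,0],
    [0,0,-20,0,0,0],
    [0,0,-20,0,0,0],
    [0,0,-20,0,0,0],
    [0,0,-15,0,0,0],
    [0,0,-10,0,0,0],
    [0,0,-5,0,0,0],
    [0,0,-2,0,0,0],
    [0,0,0,0,0,0],
    [0,0,0,0,0,0],
  ],
)

```text
clock: 2.77
position: [520.6, 376.5, 40.6]
ee_rot: [0.985, -0.172, 0.001, -0.001]
contact_force: [0.8, 0.4, -0.9]
gripper_width: 64.0
grasp_force: 0.0
```

Run:
```python
from h import *
s=read_state();print(s["position"],R.from_quat(s["ee_rot"]).as_matrix().round(3),s["contact_force"])
d=get_image("wrist");save(d["image"],"w2.png");np.savez("w2.npz",**d)
```

```text
[520.55479833 376.45736869  40.57871316] [[ 0.941 -0.339  0.001]
 [-0.339 -0.941  0.001]
 [ 0.001 -0.002 -1.   ]] [ 0.75382975  0.37992338 -0.92132787]
```

View pics/w2.png

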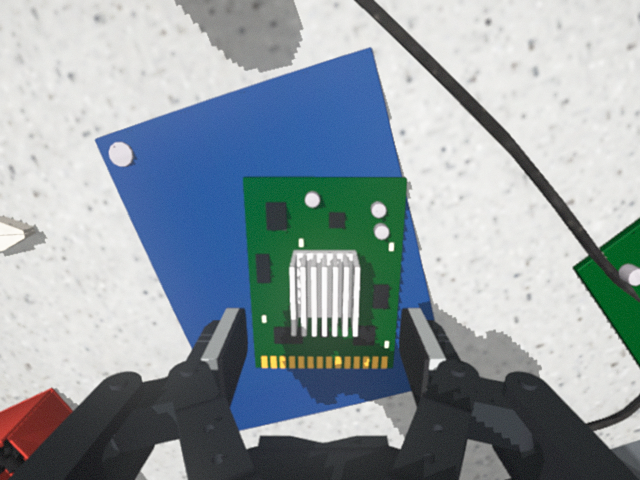

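Run:
```python
from h import *
d=dict(np.load("w2.npz"));s=read_state();M=R.from_quat(s["ee_rot"]).as_matrix();p=s["position"]
for q in [(0,0,6),(0,0,25),(0,32,25),(0,-32,25),(0,32,12),(11,32,12),(-11,32,12)]: print(q,w2p(d,p+M@np.array(q)).round())
S=p2w(d,[(290,251),(359,251),(359,336),(291,336)],31);print(S.round(1),S.mean(0))
W=p2w(d,[(243,178),(407,178),(391,369),(257,369)],7);print(W.round(1),W.mean(0))
```

```text
(0, 0, 6) [[322. 309.]]
(0, 0, 25) [[322. 291.]]
(0, 32, 25) [[385. 291.]]
(0, -32, 25) [[259. 291.]]
(0, 32, 12) [[389. 303.]]
(11, 32, 12) [[391. 282.]]
(-11, 32, 12) [[388. 323.]]
[[550.8 380.6  31. ]
 [540.4 351.7  31. ]
 [498.8 365.3  31. ]
 [510.  396.2  31. ]] [524.98465075 373.4283429   31.        ]
[[586.  393.3   7. ]
 [559.1 318.9   7. ]
 [456.  357.5   7. ]
 [482.4 430.5   7. ]] [520.87961937 375.00997321   7.        ]
```

Request:
play_rows(
  series=[
    [1,-2,-1.5,0,0,0],
    [0,0,0,0,0,0],
    [0,0,0,0,0,0],
    [0,0,0,0,0,0],
    [0,0,0,0,0,0],
    [0,0,0,0,0,0],
    [0,0,0,0,0,0],
    [0,0,0,0,0,0],
    [0,0,0,0,0,0],
  ],
  gripper=0,
)

```text
clock: 3.57
position: [521.1, 373.7, 38.0]
ee_rot: [0.985, -0.173, -0.0, 0.0]
contact_force: [-0.6, -0.6, 0.1]
gripper_width: -0.2
grasp_force: 0.0
```

Run:
```python
from h import *
s=read_state();print(s)
d=get_image("wrist");save(d["image"],"w3.png");np.savez("w3.npz",**d)
```

```text
{'clock': 3.5667, 'joints': array([ 8.74002915e-01,  5.90029350e-01, -1.66397781e-01,  4.39767027e-05,
       -8.14427206e-01,  3.49935109e-01]), 'joint_vel': array([-2.70053983e-03, -6.97547248e-04, -1.56047957e-03,  5.83584193e-05,
        1.17750987e-03, -7.50723524e-04]), 'joint_efforts': array([-5.06677141e-03, -4.49241614e+01,  1.47522184e+01,  3.27786170e+00,
       -5.65997725e-04, -2.47875568e-05]), 'position': array([521.13225184, 373.7347907 ,  38.00141734]), 'ee_rot': array([ 9.85001425e-01, -1.72546203e-01, -6.45124421e-07,  3.31158068e-05]), 'contact_force': array([-0.61882287, -0.61786628,  0.14242435]), 'wrist_torque': array([-0.01733215, -0.01818624,  0.03716372]), 'grasp_force': 0.0, 'gripper_width': -0.24138236711555708}
```

View pics/w3.png

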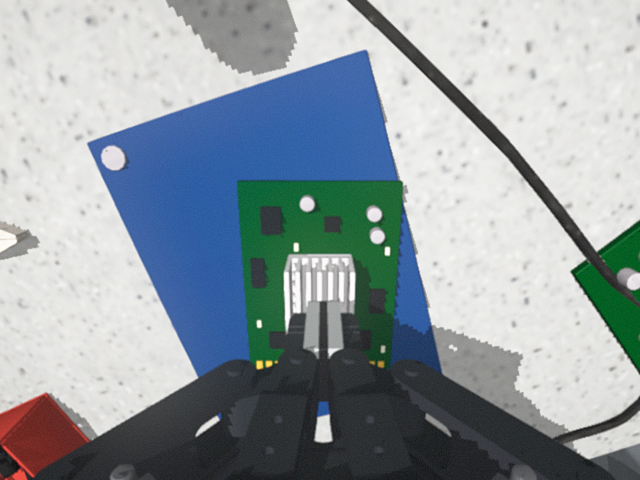

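The fingers shut above the sink without touching it. By the pad spacing and row in the picture, the tips sit about 28 mm shorter than I assumed. I'll reopen and go lower in steps, watching the force.

Request:
play_rows(
  series=[
    [0,0,0,0,0,0],
    [0,0,0,0,0,0],
    [0,0,0,0,0,0],
    [0,0,0,0,0,0],
    [0,0,0,0,0,0],
    [0,0,0,0,0,0],
    [0,0,-3,0,0,0],
    [0,0,-3,0,0,0],
    [0,0,-3,0,0,0],
    [0,0,0,0,0,0],
  ],
  gripper=0.65,
)

```text
clock: 4.45
position: [520.6, 373.3, 27.9]
ee_rot: [0.985, -0.173, -0.001, 0.001]
contact_force: [0.2, 0.7, 0.1]
gripper_width: 55.6
grasp_force: 0.0
```

Run:
```python
from h import *
d=get_image("side");s=read_state();M=R.from_quat(s["ee_rot"]).as_matrix();p=s["position"]
im=d["image"].copy()
P=w2p(d,[p,p+M@[0,0,25],p+M@[0,0,-100],[521,374,7],[521,374,31]]);print(P.round(1))
x,y=P[1].astype(int)
c=cv2.resize(im[y-70:y+30,x-60:x+60],None,fx=6,fy=6,interpolation=cv2.INTER_CUBIC)
for q in P: cv2.drawMarker(c,tuple(int(v) for v in ((q-[x-60,y-70])*6+3)),(255,0,255),0,14,1)
save(c,"s1.png")
```

```text
[[309.9 209.5]
 [309.9 217.2]
 [310.  177.7]
 [310.  216. ]
 [310.  208.6]]
```

View pics/s1.png

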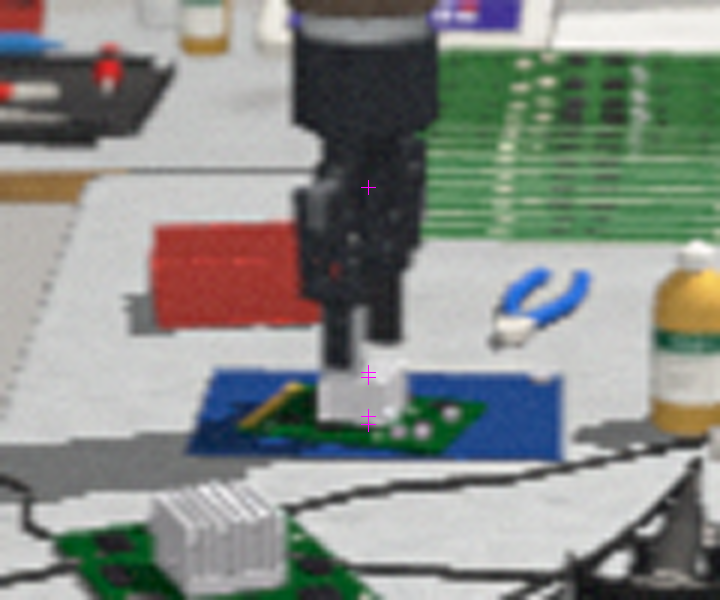

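The side view shows the finger tips about level with the TCP mark and just above the sink top. That confirms the short reach, so I go down 10 mm more and close.

Request:
play_rows(
  series=[
    [0,0,-3,0,0,0],
    [0,0,-3,0,0,0],
    [0,0,-2,0,0,0],
    [0,0,-2,0,0,0],
    [0,0,0,0,0,0],
    [0,0,0,0,0,0],
  ],
)

```text
clock: 5.0
position: [521.1, 373.7, 18.8]
ee_rot: [0.985, -0.173, -0.0, 0.0]
contact_force: [0.6, 0.7, -0.4]
gripper_width: 55.6
grasp_force: 0.0
```

Request:
play_rows(
  series=[
    [0,0,0,0,0,0],
    [0,0,0,0,0,0],
    [0,0,0,0,0,0],
    [0,0,0,0,0,0],
    [0,0,0,0,0,0],
    [0,0,0,0,0,0],
    [0,0,0,0,0,0],
    [0,0,0,0,0,0],
  ],
  gripper=0,
)

```text
clock: 5.67
position: [521.4, 374.1, 19.6]
ee_rot: [0.985, -0.172, 0.0, -0.0]
contact_force: [-1.2, -0.5, 5.3]
gripper_width: 29.8
grasp_force: 60.0
```

Request:
play_rows(
  series=[
    [0,0,2,0,0,0],
    [0,0,4,0,0,0],
    [0,0,8,0,0,0],
    [0,0,15,0,0,0],
    [0,0,20,0,0,0],
    [0,0,20,0,0,0],
    [0,0,20,0,0,0],
    [-5,0,20,0,0,0],
    [-10,-10,20,0,0,0],
    [-15,-15,20,0,0,0],
    [-15,-15,15,0,0,0],
    [-15,-20,10,0,0,0],
    [-15,-20,5,0,0,0],
    [-15,-20,0,0,0,0],
    [-10,-20,0,0,0,0.5],
    [-10,-20,0,0,0,0.5],
    [-5,-20,0,0,0,0.5],
    [0,-20,0,0,0,0.5],
    [0,-20,0,0,0,0.5],
  ],
)

```text
clock: 7.25
position: [405.4, 172.6, 198.4]
ee_rot: [0.999, -0.041, 0.0, -0.0]
contact_force: [0.7, -0.2, -0.6]
gripper_width: 29.6
grasp_force: 59.4
```

Request:
play_rows(
  series=[
    [0,-20,0,0,0,0.5],
    [0,-20,0,0,0,0.5],
    [0,-20,0,0,0,0.5],
    [0,-20,0,0,0,0],
    [0,-20,0,0,0,0],
    [0,-20,0,0,0,0],
    [0,-20,0,0,0,0],
    [0,-20,0,0,0,0],
    [0,-20,0,0,0,0],
    [0,-20,0,0,0,0],
    [5,-15,0,0,0,0],
    [5,-7,0,0,0,0],
    [0,0,0,0,0,0],
    [0,0,0,0,0,0],
  ],
)

```text
clock: 8.42
position: [416.2, -48.3, 198.0]
ee_rot: [0.999, 0.035, -0.0, -0.0]
contact_force: [0.6, 0.3, -0.5]
gripper_width: 29.9
grasp_force: 59.5
```

Run:
```python
from h import *
s=read_state();print(s["position"],R.from_quat(s["ee_rot"]).as_matrix().round(3),s["gripper_width"],s["grasp_force"],s["contact_force"],s["wrist_torque"])
d=get_image("wrist");save(d["image"],"w4.png");np.savez("w4.npz",**d)
```

```text
[416.20287285 -48.25665586 198.00553007] [[ 0.997  0.071 -0.   ]
 [ 0.071 -0.997  0.   ]
 [-0.    -0.    -1.   ]] 29.86677047726624 59.46101367473602 [ 0.60114841  0.31600112 -0.49692062] [-0.00285056  0.0324789   0.01102314]
```

View pics/w4.png

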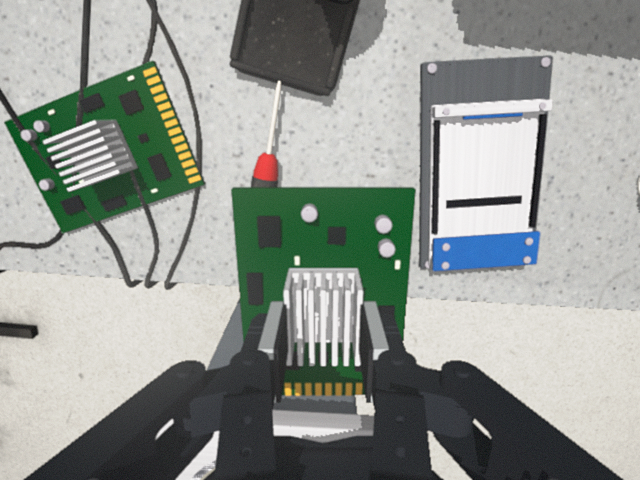

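Wrist view at the holder: the blue lip has its front edge from (432,236) to (537,231). The nose strip is at about (463–523, 118), and the carried module's far edge runs from (232,187) to (415,187).

Run:
```python
from h import *
d=dict(np.load("w4.npz"));im=d["image"];hsv=cv2.cvtColor(im,cv2.COLOR_RGB2HSV)
s=read_state();M=R.from_quat(s["ee_rot"]).as_matrix();p=s["position"]
m=cv2.inRange(hsv,(98,120,60),(118,255,255));
def edge(cols,r0,r1,which):
    o=[]
    for c in cols:
        r=np.flatnonzero(m[r0:r1,c])
        if len(r):o.append((c,r0+(r[0]-.5 if which=="top" else r[-1]+.5)))
    return o
def fit(px,z,n):
    W=p2w(d,px,z)[:,:2];b,a=np.polyfit(W[:,1],W[:,0],1);res=np.std(W[:,0]-b*W[:,1]-a)
    print(n,"yaw",np.degrees(np.arctan(-b)).round(2),"x@y-195",(a-195*b).round(2),"y range",W[:,1].min().round(1),W[:,1].max().round(1),"res",res.round(2),len(px),px[0],px[-1])
fit(edge(range(440,532),215,285,"top"),27,"lip edge top")
fit(edge(range(440,530),215,285,"bot"),27,"lip back")
fit(edge(range(466,520),105,130,"bot"),23,"nose tip")
fit(edge(range(466,520),105,130,"top"),23,"nose root?")
print("plate back corners", p2w(d,[(421,63),(552,57)],5).round(1).tolist(), "screws",p2w(d,[(446,252),(444,265),(529,241),(530,258),(440,112),(543,105)],25).round(1).tolist())
print("seat sides",p2w(d,[(438,232),(540,227),(441,121),(537,121)],20).round(1).tolist())
# module in tool frame, board top assumed tool z=12
for zt in (8,12,16):
    W=p2w(d,[(232,187),(415,187)],p[2]-zt);T=(W-p)@M;print(zt,T.round(1).tolist())
```

```text
lip edge top yaw 8.11 x@y-195 410.11 y range -237.0 -155.1 res 0.28 92 (440, np.float64(238.5)) (531, np.float64(231.5))
lip back yaw 8.34 x@y-195 378.97 y range -242.8 -160.4 res 2.43 90 (440, np.float64(270.5)) (529, np.float64(263.5))
nose tip yaw 8.24 x@y-195 512.2 y range -205.1 -161.0 res 0.23 54 (466, np.float64(118.5)) (519, np.float64(115.5))
nose root? yaw 8.03 x@y-195 514.4 y range -204.6 -160.6 res 0.24 54 (466, np.float64(115.5)) (519, np.float64(112.5))
plate back corners [[549.0, -121.8, 5.0], [563.8, -232.6, 5.0]] screws [[390.9, -163.5, 25.0], [378.1, -163.9, 25.0], [406.8, -238.6, 25.0], [390.5, -243.7, 25.0], [510.7, -138.0, 25.0], [523.5, -222.5, 25.0]]
seat sides [[407.9, -154.6, 20.0], [419.4, -248.7, 20.0], [503.9, -141.4, 20.0], [510.8, -223.1, 20.0]]
8 [[55.9, -36.8, 8.0], [55.8, 39.6, 8.0]]
12 [[55.2, -37.8, 12.0], [55.0, 40.6, 12.0]]
16 [[54.5, -38.8, 16.0], [54.3, 41.6, 16.0]]
```

Run:
```python
from h import *
d=dict(np.load("w4.npz"));im=d["image"];hsv=cv2.cvtColor(im,cv2.COLOR_RGB2HSV)
m=cv2.inRange(hsv,(98,110,50),(120,255,255))
a=np.radians(8.15);ex=np.array([np.cos(a),np.sin(a)]);ey=np.array([-ex[1],ex[0]])
for n,(r0,r1),z in [("lip",(222,285),27),("nose",(105,125),23)]:
    q=np.zeros_like(m);q[r0:r1,415:560]=m[r0:r1,415:560]
    ys,xs=np.nonzero(q);W=p2w(d,np.c_[xs,ys],z)[:,:2];u=W@ex;v=W@ey
    lo,hi=np.percentile(v,[.7,99.3]);print(n,"v",v.min().round(1),lo.round(1),hi.round(1),v.max().round(1),"u",np.percentile(u,[1,99]).round(1),xs.min(),xs.max())
# base plate edges
P=p2w(d,[(421,63),(552,57)],6)[:,:2];print("plate v",P@ey,P@ex)
g=cv2.cvtColor(im,cv2.COLOR_RGB2GRAY).astype(int);print(g[180,410:560].tolist());print(g[80,410:560].tolist())
```

```text
lip v -301.5 -300.8 -205.0 -204.5 u [347.2 378.1] 433 539
nose v -278.3 -277.5 -229.0 -228.8 u [479.3 481.6] 463 522
plate v [-198.16583571 -309.60751021] [526.065557   525.06938856]
[205, 208, 207, 210, 207, 206, 213, 212, 200, 128, 69, 77, 102, 107, 107, 108, 110, 113, 109, 113, 166, 210, 150, 61, 33, 44, 51, 48, 110, 204, 247, 246, 245, 243, 242, 242, 242, 242, 243, 241, 242, 240, 240, 240, 239, 242, 242, 241, 243, 243, 243, 245, 243, 242, 240, 242, 243, 242, 242, 241, 242, 243, 243, 241, 241, 238, 238, 239, 242, 243, 243, 242, 242, 243, 242, 241, 242, 240, 239, 241, 239, 239, 243, 242, 240, 240, 238, 239, 239, 238, 239, 238, 240, 241, 240, 237, 236, 238, 239, 237, 236, 236, 238, 239, 237, 235, 236, 239, 239, 238, 238, 235, 236, 238, 238, 238, 239, 237, 237, 236, 240, 242, 212, 104, 11, 24, 42, 36, 37, 37, 80, 160, 210, 213, 205, 209, 208, 193, 187, 179, 173, 175, 181, 193, 203, 205, 201, 202, 197, 196]
[204, 202, 205, 203, 205, 206, 208, 208, 210, 198, 122, 71, 90, 107, 109, 106, 104, 107, 113, 110, 106, 103, 106, 108, 107, 111, 107, 109, 109, 107, 107, 105, 109, 108, 107, 106, 104, 104, 105, 106, 106, 109, 107, 109, 109, 105, 104, 103, 102, 105, 107, 105, 103, 104, 106, 110, 105, 105, 110, 113, 105, 103, 106, 106, 110, 102, 109, 104, 110, 104, 103, 110, 107, 106, 105, 107, 105, 102, 101, 104, 102, 103, 103, 106, 104, 103, 104, 106, 105, 102, 104, 105, 105, 107, 102, 106, 103, 99, 100, 103, 103, 101, 104, 100, 106, 105, 110, 107, 106, 109, 106, 105, 104, 102, 105, 104, 105, 101, 106, 101, 102, 104, 101, 105, 105, 101, 101, 101, 98, 100, 101, 103, 101, 99, 97, 98, 100, 105, 100, 102, 122, 178, 200, 203, 205, 202, 198, 193, 192, 195]
```

```bash
cat > plan.py <<'E'
from h import *
a=np.radians(8.15);U0,V0,Z0=426.35,-251.5,14.
B=np.array([[np.cos(a),-np.sin(a),0],[np.sin(a),np.cos(a),0],[0,0,1]])
def tcp(cu,ch,th,b=16.2):  # world TCP for contact-edge bottom corner (cu,ch) & tilt deg
    t=np.radians(th);c,s=np.cos(t),np.sin(t)
    return B@np.array([U0+cu+55*c-b*s,V0,Z0+ch+55*s+b*c])
def now():
    s=read_state();M=B.T@R.from_quat(s["ee_rot"]).as_matrix();th=np.degrees(np.arctan2(M[2,0],M[0,0]));t=np.radians(th)
    p=B.T@s["position"]-[U0,V0,Z0];c,sn=np.cos(t),np.sin(t)
    print("t",s["clock"],"tilt",th.round(2),"yaw err",np.degrees(np.arctan2(M[1,0],M[0,0])).round(2),"roll",np.degrees(M[2,1]).round(2),"corner u,v,h",(p[0]-55*c+16.2*sn).round(2),p[1].round(2),(p[2]-55*sn-16.2*c).round(2),"F(u,v,z)",(B.T@s["contact_force"]).round(1),"T",(B.T@s["wrist_torque"]).round(2),"w",s["gripper_width"].round(1),"pos",s["position"].round(1))
E
python3 - <<'E'
from plan import *
d=get_image("scene")
print("stack",p2w(d,[(422,360),(365,290),(509,303)],0).round().tolist(),p2w(d,[(421,340)],60).round().tolist())
now();print(tcp(-40,15,10),tcp(-40,1,10))
w=dict(np.load("w4.npz"));P=p2w(w,[(446,204),(520,199)],14);print("strip u",(P@B)[:,0]-U0)
E
```

```text
stack [[650.0, -396.0, 0.0], [634.0, -161.0, 0.0], [950.0, -370.0, 0.0]] [[649.0, -373.0, 60.0]]Traceback (most recent call last):
  File "<stdin>", line 4, in <module>
  File "plan.py", line 10, in now
    print("t",s["clock"],"tilt",th.round(2),"yaw err",np.degrees(np.arctan2(M[1,0],M[0,0])).round(2),"roll",np.degrees(M[2,1]).round(2),"corner u,v,h",(p[0]-55*c+16.2*sn).round(2),p[1].round(2),(p[2]-55*sn-16.2*c).round(2),"F(u,v,z)",(B.T@s["contact_force"]).round(1),"T",(B.T@s["wrist_torque"]).round(2),"w",s["gripper_width"].round(1),"pos",s["position"].round(1))
                                                                                                                                                                                                                                                                                                                     ^^^^^^^^^^^^^^^^^^^^^^^^
AttributeError: 'float' object has no attribute 'round'
```

Request:
play_rows(
  series=[
    [6.6,-17.3,0,0,0,0.17],
    [6.6,-17.3,0,0,0,0.17],
    [6.6,-17.3,0,0,0,0.17],
    [6.6,-17.3,0,0,0,0.17],
    [6.6,-17.3,0,0.06,-0.41,0],
    [6.6,-17.3,0,0.06,-0.41,0],
    [6.6,-17.3,0,0.06,-0.41,0],
    [6.5,-17.5,0,0.06,-0.42,0],
    [0,0,-15,0,0,0],
    [0,0,-20,0,0,0],
    [0,0,-20,0,0,0],
    [0,0,-20,0,0,0],
    [0,0,-15,0,0,0],
    [0,0,-10,0,0,0],
    [0,0,-8,0,0,0],
    [0,0,0,0,0,0],
    [0,0,0,0,0,0],
  ],
)

```text
clock: 9.93
position: [469.1, -186.4, 90.0]
ee_rot: [0.994, 0.072, 0.087, -0.006]
contact_force: [0.2, -0.2, -1.6]
gripper_width: 29.9
grasp_force: 59.6
```

```bash
sed -i 's/s\["gripper_width"\].round(1)/round(float(s["gripper_width"]),1)/' plan.py
python3 - <<'E'
from plan import *
now();print(tcp(-40,15,10),tcp(-40,1,10))
w=dict(np.load("w4.npz"));P=p2w(w,[(446,204),(520,199)],14);print("strip u",(P@B)[:,0]-U0)
E
```

```text
t 9.9333 tilt 9.98 yaw err 0.12 roll -0.01 corner u,v,h -39.78 0.49 50.55 F(u,v,z) [ 0.2 -0.2 -1.6] T [-0.02  0.4   0.03] w 29.9 pos [ 469.1 -186.4   90. ]
[ 468.93461506 -186.90914244   54.50453537] [ 468.93461506 -186.90914244   40.50453537]
strip u [-20.32716124 -20.29736953]
```

Request:
play_rows(
  series=[
    [0,0,-8,0,0,0],
    [0,0,-10,0,0,0],
    [0,0,-10,0,0,0],
    [0,0,-5,0,0,0],
    [0,0,-3,0,0,0],
    [0,0,0,0,0,0],
    [0,0,0,0,0,0],
  ],
)

```text
clock: 10.52
position: [469.2, -186.9, 54.3]
ee_rot: [0.994, 0.071, 0.087, -0.006]
contact_force: [-0.6, -0.3, -1.6]
gripper_width: 29.5
grasp_force: 59.6
```

Run:
```python
from plan import *
now()
d=get_image("wrist");save(d["image"],"w5.png");np.savez("w5.npz",**d)
```

```text
t 10.5167 tilt 10.04 yaw err 0.07 roll 0.01 corner u,v,h -39.73 -0.05 14.79 F(u,v,z) [-0.6 -0.2 -1.6] T [-0.04  0.38  0.  ] w 29.5 pos [ 469.2 -186.9   54.3]
```

View pics/w5.png

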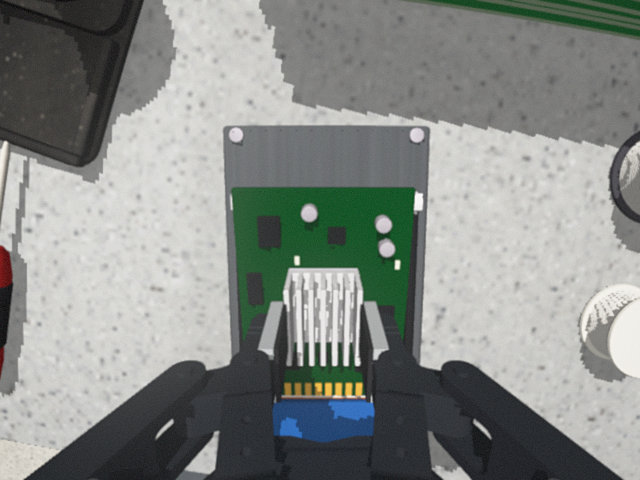

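Run:
```python
from plan import *
d=dict(np.load("w5.npz"))
P=(p2w(d,[(223.5,127),(429,127)],6)@B)-[U0,V0,0];print("plate v",P[:,1],P[:,1].mean(), "u",P[:,0])
S=(p2w(d,[(236,134.5),(417.5,135)],8)@B)-[U0,V0,0];print("screws",S[:,1].mean())
c=read_state()
for h in (31,33,35,37):
  F=(p2w(d,[(232,187),(415,187)],14+h)@B)-[U0,V0,0];print(h,"far v",F[:,1],F[:,1].mean(),"u",F[:,0])
```

```text
plate v [ 52.79843641 -58.14005569] -2.6708096390118783 u [99.89572865 99.89155522]
screws -2.9245396029580917
31 far v [ 39.78847984 -42.00657714] -1.1090486482723776 u [67.76149547 67.73588047]
33 far v [ 39.30639654 -41.5183414 ] -1.1059724330856824 u [67.76221377 67.73690264]
35 far v [ 38.82431323 -41.03010566] -1.1028962178989872 u [67.76293207 67.7379248 ]
37 far v [ 38.34222992 -40.54186992] -1.0998200027122493 u [67.76365037 67.73894697]
```

Request:
play_rows(
  series=[
    [0.2,-1.4,-3,0,0,0],
    [0,0,-4,0,0,0],
    [0,0,-3,0,0,0],
    [0,0,-2,0,0,0],
    [0,0,0,0,0,0],
    [0,0,0,0,0,0],
  ],
)

```text
clock: 11.07
position: [468.9, -188.3, 41.8]
ee_rot: [0.994, 0.071, 0.087, -0.006]
contact_force: [-0.5, -1.0, -1.2]
gripper_width: 30.1
grasp_force: 59.6
```

Request:
play_rows(
  series=[
    [0,0,-0.6,0,0,0],
    [0,0,-0.6,0,0,0],
    [0,0,-0.6,0,0,0],
    [0,0,0,0,0,0],
    [0,0,0,0,0,0],
  ],
)

```text
clock: 11.48
position: [469.0, -188.3, 40.2]
ee_rot: [0.994, 0.071, 0.087, -0.006]
contact_force: [0.1, 0.6, -0.6]
gripper_width: 29.8
grasp_force: 59.6
```

```bash
sed -i 's/-251.5/-252.9/' plan.py; python3 -c "
from plan import *
now()"
```

```text
t 11.4833 tilt 10.0 yaw err 0.06 roll -0.01 corner u,v,h -40.1 0.05 0.7 F(u,v,z) [ 0.2  0.6 -0.6] T [ 0.    0.38 -0.02] w 29.8 pos [ 469.  -188.3   40.2]
```

Request:
play_rows(
  series=[
    [0,0,-0.5,0,0,0],
    [0,0,-0.5,0,0,0],
    [0,0,0,0,0,0],
    [0,0,0,0,0,0],
  ],
)

```text
clock: 11.82
position: [469.4, -188.2, 39.5]
ee_rot: [0.994, 0.071, 0.087, -0.006]
contact_force: [0.0, 0.6, 0.2]
gripper_width: 30.0
grasp_force: 59.8
```

Request:
play_rows(
  series=[
    [0,0,0.6,0,0,0],
    [-1.98,-0.28,0,0,0,0],
    [-1.98,-0.28,0,0,0,0],
    [-1.98,-0.28,0,0,0,0],
    [-1.98,-0.28,0,0,0,0],
    [-1.98,-0.28,0,0,0,0],
    [0,0,0,0,0,0],
    [0,0,0,0,0,0],
  ],
)

```text
clock: 12.48
position: [458.6, -189.7, 39.7]
ee_rot: [0.994, 0.071, 0.087, -0.006]
contact_force: [-0.2, 0.3, -0.6]
gripper_width: 29.9
grasp_force: 59.7
```

```bash
python3 -c "
from plan import *
now()"
```

```text
t 12.4833 tilt 9.96 yaw err 0.04 roll -0.02 corner u,v,h -50.62 0.1 0.24 F(u,v,z) [-0.2  0.3 -0.6] T [-0.06  0.47  0.06] w 29.9 pos [ 458.6 -189.7   39.7]
```

Request:
play_rows(
  series=[
    [-0.99,-0.14,0,0,0,0],
    [-0.99,-0.14,0,0,0,0],
    [-0.99,-0.14,0,0,0,0],
    [-0.99,-0.14,0,0,0,0],
    [0,0,0,0,0,0],
    [0,0,0,0,0,0],
    [0,0,0,0,0,0],
  ],
)

```text
clock: 13.07
position: [457.0, -190.2, 40.6]
ee_rot: [0.993, 0.071, 0.089, -0.006]
contact_force: [4.8, 3.2, 0.5]
gripper_width: 29.8
grasp_force: 59.7
```

```bash
python3 -c "
from plan import *
now()"
```

```text
t 13.0667 tilt 10.22 yaw err 0.09 roll 0.05 corner u,v,h -52.16 -0.18 0.88 F(u,v,z) [5.2 2.5 0.5] T [ 0.69 -1.12  0.  ] w 29.8 pos [ 457.  -190.2   40.6]
```

Request:
play_rows(
  series=[
    [-0.15,1,0,0,0,0],
    [-0.15,1,0,0,0,0],
    [0,0,0,0,0,0],
    [0,0,0,0,0,0],
    [0,0,0,0,0,0],
  ],
)

```text
clock: 13.48
position: [456.7, -188.8, 40.6]
ee_rot: [0.993, 0.072, 0.089, -0.006]
contact_force: [4.8, -1.0, 0.5]
gripper_width: 29.6
grasp_force: 59.7
```

```bash
python3 -c "
from plan import *
now()"
```

```text
t 13.4833 tilt 10.21 yaw err 0.13 roll 0.1 corner u,v,h -52.33 1.32 0.9 F(u,v,z) [ 4.6 -1.7  0.5] T [-0.55 -1.07 -0.09] w 29.6 pos [ 456.7 -188.8   40.6]
```

Request:
play_rows(
  series=[
    [-0.85,-1.14,0,0,0,0],
    [-0.99,-0.14,-0.1,0,0,0],
    [-0.99,-0.14,-0.1,0,0,0],
    [-0.99,-0.14,-0.1,0,0,0],
    [-0.99,-0.14,0,0,0,0],
    [-0.99,-0.14,0,0,0,0],
    [0,0,0,0,0,0],
    [0,0,0,0,0,0],
    [0,0,0,0,0,0],
  ],
)

```text
clock: 14.23
position: [453.2, -190.0, 41.2]
ee_rot: [0.993, 0.072, 0.091, -0.006]
contact_force: [7.6, 4.6, 1.6]
gripper_width: 29.7
grasp_force: 59.8
```

```bash
python3 -c "
from plan import *
now()"
```

```text
t 14.2333 tilt 10.49 yaw err 0.12 roll 0.12 corner u,v,h -55.74 0.61 1.25 F(u,v,z) [8.1 3.5 1.6] T [ 1.08 -2.22  0.09] w 29.7 pos [ 453.2 -190.    41.2]
```

Request:
play_rows(
  series=[
    [-1.1,0.4,-0.2,0,0,0],
    [-1.1,0.2,-0.2,0,0,0],
    [-0.99,-0.14,-0.1,0,0,0],
    [-0.99,-0.14,0,0,0,0],
    [0,0,0,0,0,0],
    [0,0,0,0,0,0],
    [0,0,0,0,0,0],
  ],
)

```text
clock: 14.82
position: [451.2, -190.1, 41.6]
ee_rot: [0.993, 0.072, 0.094, -0.005]
contact_force: [9.9, 3.1, 2.0]
gripper_width: 29.6
grasp_force: 59.8
```

```bash
python3 -c "
from plan import *
now()"
```

```text
t 14.8167 tilt 10.74 yaw err 0.18 roll 0.23 corner u,v,h -57.64 0.78 1.44 F(u,v,z) [10.2  1.7  2. ] T [ 0.6  -2.87 -0.03] w 29.6 pos [ 451.2 -190.1   41.6]
```

Request:
play_rows(
  series=[
    [-0.99,-0.14,-0.1,0,0,0],
    [-0.99,-0.14,-0.1,0,0,0],
    [0,0,0,0,0,0],
    [0,0,0,0,0,0],
    [0,0,0,0,0,0],
  ],
)

```text
clock: 15.23
position: [450.2, -190.3, 41.8]
ee_rot: [0.993, 0.072, 0.094, -0.005]
contact_force: [10.2, 4.5, 2.5]
gripper_width: 29.6
grasp_force: 59.8
```

```bash
python3 -c "
from plan import *
now()"
```

```text
t 15.2333 tilt 10.85 yaw err 0.19 roll 0.25 corner u,v,h -58.68 0.7 1.51 F(u,v,z) [10.8  3.   2.5] T [ 1.04 -3.19  0.14] w 29.6 pos [ 450.2 -190.3   41.8]
```

Request:
play_rows(
  series=[
    [0.33,0.1,-1.1,-0.0236,0.165,0],
    [0.33,0.1,-1.1,-0.0236,0.165,0],
    [0.33,0.1,-1.1,-0.0236,0.165,0],
    [0.33,0.1,-1.1,-0.0236,0.165,0],
    [0.33,0.1,-1.1,-0.0236,0.165,0],
    [0,0,0,0,0,0],
    [0,0,0,0,0,0],
    [0,0,0,0,0,0],
  ],
)

```text
clock: 15.9
position: [452.7, -189.9, 36.3]
ee_rot: [0.996, 0.073, 0.052, -0.001]
contact_force: [10.8, 2.5, 5.0]
gripper_width: 29.8
grasp_force: 60.1
```

```bash
python3 -c "
from plan import *
now()"
```

```text
t 15.9 tilt 5.93 yaw err 0.21 roll 0.26 corner u,v,h -58.2 0.78 0.54 F(u,v,z) [11.1  0.9  5. ] T [ 0.69 -3.26 -0.07] w 29.8 pos [ 452.7 -189.9   36.3]
```

Request:
play_rows(
  series=[
    [-0.7,-0.1,0,0,0,0],
    [-0.1,0,-0.9,-0.0236,0.165,0],
    [0.3,0.04,-0.9,-0.0236,0.165,0],
    [0.3,0.04,-0.9,-0.0236,0.165,0],
    [0.3,0.04,-0.9,-0.0236,0.165,0],
    [0,0,0,0,0,0],
    [0,0,0,0,0,0],
  ],
)

```text
clock: 16.48
position: [453.8, -189.7, 32.6]
ee_rot: [0.997, 0.073, 0.018, 0.001]
contact_force: [12.4, 4.5, 5.0]
gripper_width: 30.0
grasp_force: 60.2
```

```bash
python3 -c "
from plan import *
now()"
```

```text
t 16.4833 tilt 2.04 yaw err 0.22 roll 0.27 corner u,v,h -58.42 0.77 0.48 F(u,v,z) [12.9  2.6  5. ] T [ 0.73 -3.71 -0.03] w 30.0 pos [ 453.8 -189.7   32.6]
```

Request:
play_rows(
  series=[
    [0.2,0.03,-0.9,-0.0236,0.165,0],
    [0.2,0.03,-0.9,-0.0236,0.165,0],
    [0,0,-0.4,0,0,0],
    [0,0,0,0,0,0],
    [0,0,0,0,0,0],
  ],
)

```text
clock: 16.9
position: [454.4, -189.7, 30.6]
ee_rot: [0.997, 0.073, 0.001, 0.002]
contact_force: [12.2, 3.6, 5.7]
gripper_width: 29.7
grasp_force: 60.4
```

```bash
python3 -c "
from plan import *
now()"
```

```text
t 16.9 tilt 0.08 yaw err 0.22 roll 0.27 corner u,v,h -58.4 0.74 0.34 F(u,v,z) [12.6  1.8  5.7] T [ 0.8  -3.72 -0.1 ] w 29.7 pos [ 454.4 -189.7   30.6]
```

Request:
play_rows(
  series=[
    [0,0,-0.6,0,0,0],
    [0,0,-0.6,-0.01,0.08,0],
    [0,0,0,0,0,0],
    [0,0,0,0,0,0],
  ],
)

```text
clock: 17.23
position: [454.4, -189.7, 30.5]
ee_rot: [0.997, 0.073, -0.003, 0.003]
contact_force: [9.2, 4.5, 13.9]
gripper_width: 29.9
grasp_force: 61.4
```

```bash
python3 -c "
from plan import *
now()"
```

```text
t 17.2333 tilt -0.4 yaw err 0.23 roll 0.27 corner u,v,h -58.56 0.74 0.68 F(u,v,z) [ 9.7  3.1 13.9] T [ 1.35 -3.12 -0.21] w 29.9 pos [ 454.4 -189.7   30.5]
```

Request:
play_rows(
  series=[
    [0,0,0.4,0,-0.04,0],
    [0.99,0.14,0,0,0,0],
    [0.99,0.14,0,0,0,0],
    [0.99,0.14,0,0,0,0],
    [0.99,0.14,0,0,0,0],
    [0.99,0.14,0,0,0,0],
    [0,0,0,0,0,0],
    [0,0,0,0,0,0],
  ],
)

```text
clock: 17.9
position: [454.4, -189.6, 30.4]
ee_rot: [0.997, 0.073, -0.006, 0.002]
contact_force: [3.0, 1.8, 19.4]
gripper_width: 30.1
grasp_force: 62.0
```

```bash
python3 -c "
from plan import *
now()"
```

```text
t 17.9 tilt -0.73 yaw err 0.18 roll 0.22 corner u,v,h -58.6 0.82 0.94 F(u,v,z) [ 3.3  1.3 19.4] T [ 0.4  -0.81 -0.14] w 30.1 pos [ 454.4 -189.6   30.4]
```

Request:
play_rows(
  series=[
    [0,0,0.5,0.008,-0.058,0],
    [0,0,0.5,0.008,-0.058,0],
    [0,0,0.3,0,0,0],
    [0,0,0,0,0,0],
    [0,0,0,0,0,0],
  ],
)

```text
clock: 18.32
position: [454.5, -189.5, 30.5]
ee_rot: [0.997, 0.072, -0.0, 0.002]
contact_force: [5.5, -0.3, 10.1]
gripper_width: 29.6
grasp_force: 60.8
```

```bash
python3 -c "
from plan import *
now()"
```

```text
t 18.3167 tilt -0.02 yaw err 0.16 roll 0.21 corner u,v,h -58.31 0.85 0.33 F(u,v,z) [ 5.4 -1.1 10.1] T [-0.15 -1.6  -0.15] w 29.6 pos [ 454.5 -189.5   30.5]
```

Request:
play_rows(
  series=[
    [0,0,0.4,0,0,0],
    [0.5,0.07,0.3,0,0,0],
    [0.99,0.14,0,0,0,0],
    [0.99,0.14,0,0,0,0],
    [0,0,0,0,0,0],
    [0,0,0,0,0,0],
  ],
)

```text
clock: 18.82
position: [454.7, -189.3, 30.5]
ee_rot: [0.997, 0.072, -0.003, 0.002]
contact_force: [2.6, -2.6, 8.4]
gripper_width: 30.0
grasp_force: 60.7
```

```bash
python3 -c "
from plan import *
now()"
```

```text
t 18.8167 tilt -0.3 yaw err 0.15 roll 0.15 corner u,v,h -58.18 1.01 0.58 F(u,v,z) [ 2.2 -3.   8.4] T [-0.69 -0.76  0.  ] w 30.0 pos [ 454.7 -189.3   30.5]
```

Run:
```python
from plan import *
d=get_image("wrist");np.savez("w6.npz",**d)
P=lambda u,v,h:w2p(d,B@np.array([U0+u,V0+v,Z0+h]))[0]
print("nose tip top",P(53,25,9),P(53,-25,9),"far edge top pred",P(51.8,40,4.5),P(51.8,-40,4.5))
a=d["image"][110:260,210:430]
save(cv2.resize(a,(792,540),interpolation=cv2.INTER_CUBIC),"w6.png")
```

```text
nose tip top [263.31483175 185.96310559] [383.96498127 186.0443731 ] far edge top pred [230.01106442 186.95166836] [417.08078319 187.07559939]
```

View pics/w6.png

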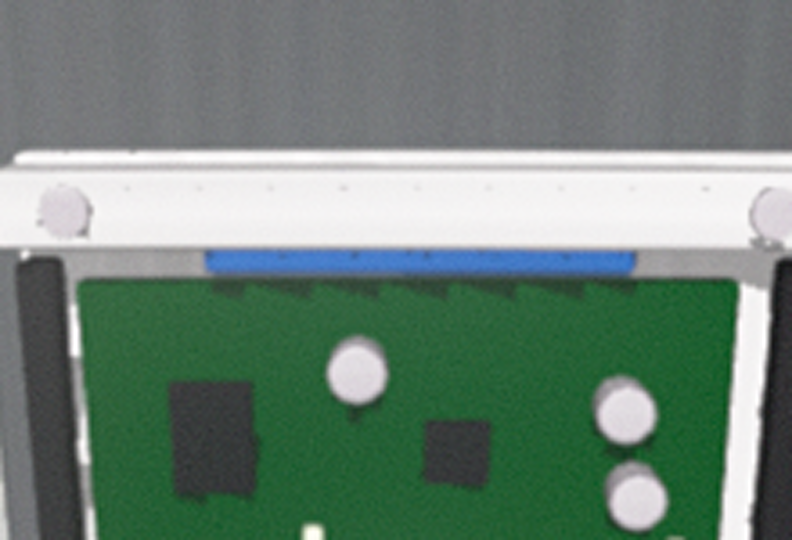

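The picture shows the far edge lying just in front of the nose, with the nose's shadow falling on the board. So the board is lower than the nose and not yet under it, and it sits 1.3 mm too far in +v. I'll ease the down force, centre it and let the spring slide it.

Request:
play_rows(
  series=[
    [0.15,-0.6,0.3,0,0,0],
    [0.15,-0.6,0.3,0,0,0],
    [0.99,0.14,0,0,0,0],
    [0.99,0.14,0,0,0,0],
    [0,0,0,0,0,0],
    [0,0,0,0,0,0],
  ],
)

```text
clock: 19.37
position: [454.9, -189.5, 30.5]
ee_rot: [0.997, 0.072, -0.004, 0.001]
contact_force: [-0.3, 1.7, 8.3]
gripper_width: 29.9
grasp_force: 60.8
```

```bash
python3 -c "
from plan import *
now()"
```

```text
t 19.3667 tilt -0.52 yaw err 0.08 roll 0.04 corner u,v,h -58.04 0.79 0.82 F(u,v,z) [-0.   1.7  8.3] T [ 0.39 -0.34 -0.06] w 29.9 pos [ 454.9 -189.5   30.5]
```

Request:
play_rows(
  series=[
    [0,0,0.5,0.012,-0.08,0],
    [0,0,0.5,0,0,0],
    [0,0,0.4,0,0,0],
    [0,0,0,0,0,0],
    [0,0,0,0,0,0],
  ],
)

```text
clock: 19.78
position: [456.4, -189.3, 31.0]
ee_rot: [0.997, 0.072, 0.001, 0.0]
contact_force: [6.4, 1.5, 0.8]
gripper_width: 29.6
grasp_force: 59.8
```

```bash
python3 -c "
from plan import *
now()"
```

```text
t 19.7833 tilt 0.13 yaw err 0.08 roll 0.05 corner u,v,h -56.36 0.79 0.7 F(u,v,z) [6.6 0.6 0.8] T [ 0.31 -1.74 -0.08] w 29.6 pos [ 456.4 -189.3   31. ]
```

Request:
play_rows(
  series=[
    [0.99,0.14,-0.2,0,0,0],
    [0.99,0.14,0,0,0,0],
    [0.99,0.14,0,0,0,0],
    [0,0,0,0,0,0],
    [0,0,0,0,0,0],
    [0,0,0,0,0,0],
  ],
)

```text
clock: 20.28
position: [457.5, -189.1, 30.6]
ee_rot: [0.997, 0.072, -0.001, 0.0]
contact_force: [2.5, -0.6, 2.7]
gripper_width: 29.9
grasp_force: 60.1
```

```bash
python3 -c "
from plan import *
now()"
```

```text
t 20.2833 tilt -0.07 yaw err 0.06 roll 0.01 corner u,v,h -55.26 0.88 0.45 F(u,v,z) [ 2.4 -1.   2.7] T [-0.44 -0.8  -0.04] w 29.9 pos [ 457.5 -189.1   30.6]
```

Request:
play_rows(
  series=[
    [0.99,0.14,0.3,0,-0.03,0],
    [0.99,0.14,0,0,0,0],
    [0.99,0.14,0,0,0,0],
    [0,0,0,0,0,0],
    [0,0,0,0,0,0],
    [0,0,0,0,0,0],
  ],
)

```text
clock: 20.78
position: [459.4, -188.7, 30.6]
ee_rot: [0.997, 0.071, -0.0, 0.0]
contact_force: [-0.9, -4.2, 3.8]
gripper_width: 29.9
grasp_force: 60.2
```

Run:
```python
from plan import *
now()
d=get_image("wrist");np.savez("w7.npz",**d)
for f in ("w6.npz","w7.npz"):
    im=dict(np.load(f))["image"];h=cv2.cvtColor(im,cv2.COLOR_RGB2HSV)
    bl=cv2.inRange(h,(98,110,50),(120,255,255));gr=cv2.inRange(h,(50,110,40),(90,255,255))
    for c in (245,280,300,325,350,370,400):
        b=np.flatnonzero(bl[160:215,c]);g=np.flatnonzero(gr[160:215,c]);print(f,c,"blue",b[[0,-1]]+160 if len(b) else None,"green top",g[0]+160)
```

```text
t 20.7833 tilt -0.03 yaw err 0.03 roll 0.0 corner u,v,h -53.4 0.99 0.4 F(u,v,z) [-1.5 -4.   3.8] T [-1.25  0.39 -0.04] w 29.9 pos [ 459.4 -188.7   30.6]
w6.npz 245 blue None green top 189
w6.npz 280 blue [180 185] green top 190
w6.npz 300 blue [180 185] green top 190
w6.npz 325 blue [180 185] green top 191
w6.npz 350 blue [180 185] green top 192
w6.npz 370 blue [180 185] green top 192
w6.npz 400 blue None green top 188
w7.npz 245 blue None green top 195
w7.npz 280 blue [191 197] green top 199
w7.npz 300 blue [191 197] green top 199
w7.npz 325 blue [191 197] green top 201
w7.npz 350 blue [191 197] green top 199
w7.npz 370 blue [191 197] green top 198
w7.npz 400 blue None green top 192
```

Request:
play_rows(
  series=[
    [-0.3,-0.7,0.2,0,0,0],
    [-0.1,-0.7,0.2,0,0,0],
    [0,0,0,0,0,0],
    [0,0,0,0,0,0],
    [0,0,0,0,0,0],
  ],
)

```text
clock: 21.25
position: [459.4, -189.0, 30.6]
ee_rot: [0.997, 0.071, 0.0, -0.001]
contact_force: [-0.1, 6.9, -0.3]
gripper_width: 30.1
grasp_force: 59.8
```

Request:
play_rows(
  series=[
    [0,0,0,0,0,0],
    [0,0,0,0,0,0],
    [0,0,0,0,0,0],
    [0,0,0,0,0,0],
    [0,0,0,0,0,0],
    [0,0,0,0,0,0],
  ],
  gripper=0.6,
)

```text
clock: 21.75
position: [460.4, -190.0, 31.3]
ee_rot: [0.997, 0.071, 0.001, 0.0]
contact_force: [1.3, -0.1, 0.3]
gripper_width: 51.3
grasp_force: 0.0
```

```bash
python3 -c "
from plan import *
now()"
```

```text
t 21.75 tilt 0.14 yaw err 0.05 roll 0.04 corner u,v,h -52.52 -0.47 0.95 F(u,v,z) [ 1.3 -0.3  0.3] T [0.07 0.04 0.02] w 51.3 pos [ 460.4 -190.    31.3]
```

Released. Now retreat straight up and check.

Request:
play_rows(
  series=[
    [0,0,4,0,0,0],
    [0,0,6,0,0,0],
    [0,0,10,0,0,0],
    [0,0,15,0,0,0],
    [0,0,20,0,0,0],
    [0,0,20,0,0,0],
    [0,0,20,0,0,0],
    [0,0,20,0,0,0],
    [0,0,15,0,0,0],
    [0,0,0,0,0,0],
    [0,0,0,0,0,0],
    [0,0,0,0,0,0],
  ],
)

```text
clock: 22.75
position: [459.6, -189.7, 160.7]
ee_rot: [0.997, 0.071, 0.001, -0.0]
contact_force: [0.5, -0.4, 0.8]
gripper_width: 51.4
grasp_force: 0.0
```

Run:
```python
from plan import *
now()
d=get_image("wrist");np.savez("w8.npz",**d)
save(d["image"],"w8.png")
```

```text
t 22.75 tilt 0.07 yaw err 0.03 roll -0.01 corner u,v,h -53.25 -0.04 130.43 F(u,v,z) [ 0.5 -0.5  0.8] T [0.   0.01 0.04] w 51.4 pos [ 459.6 -189.7  160.7]
```

View pics/w8.png

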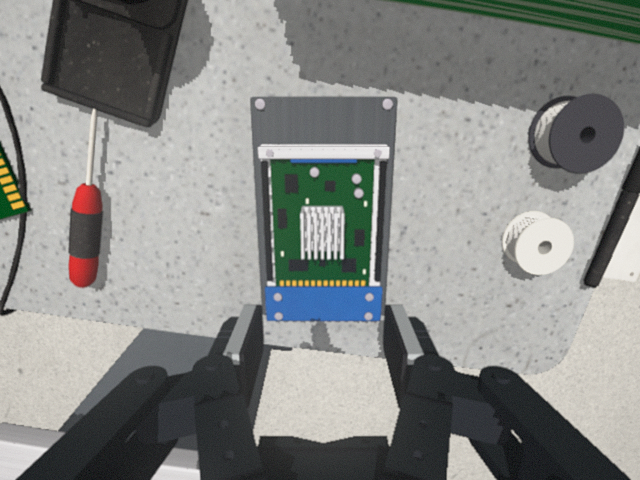

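The module lies flat, with its gold edge under the lip at (322,287), its far edge under the nose at (323,161), and the gripper clear.

```bash
python3 -c "
from bench import *
print(job_done())"
```

```text
the job is handed in; nothing more can be done
None
```

The module lies flat in the holder, hooked under both the lip and the nose, let go of with the gripper clear, and handed in at about 23 s; I viewed 11 pictures against the limit of 10, and the hand-in returned no verdict.

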